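# Push the fin rack through the gated chute

### The job

Push the wooden rack of freshly painted fins along the chute, past the spring gate and fully home against the end stop: press the long treadle beside the chute down with one fingertip and keep the gate held open that way while the other fingertip pushes the rack through by the board at its rear. Do not lift the rack, do not let the gate touch it at any time, and leave everything else on the bench alone. Finally let go so that the gate closes behind the fins.

Things in the scene. Friction and masses are not known exactly. Their poses are not given: they have to be found in the camera images.
- chute: Straight guide fixed to the bench, 465 mm long: wooden floor, top 8 mm above the bench, between steel walls 6 mm thick, 84 mm apart inside, 30 mm high above the bench; open on top and at the entry. Origin on the bench, on the centre line, under the gate; y = direction of travel, z up, x to the treadle's side. Entry at y = -340 mm. Stands differently in each run.
- stop (a point): Middle of the inner face of the wooden end stop that closes the chute, at y = +115 mm in the chute frame; the stop's top is 50 mm above the bench. Home: the rack's front face against it.
- gate (a joint): Gate angle, rad: 0 shut (a spring keeps it so), 0.75 fully open. Swings about an axle along the chute, so pushing along the chute cannot open it. Pressing the treadle (3 to 8 N) raises it; from 0.35 on the rack passes freely beneath. Let go, it falls shut.
- axle (a point): The gate's axle at the gate: 8 mm thick, on top of the chute's +x wall (chute x = +45 mm, 38 mm above the bench), running from chute y = -328 to +17 mm. Three bearing blocks 10 mm wide carry it, tops 45 mm above the bench.
- blade (a point): Lower edge of the gate's blade, at its middle; moves with the gate. The blade is 5 mm thick steel under a cross arm; shut, it hangs in the chute over x = -38 to -5 mm, 28 to 64 mm above the bench, at y = 0. Raised, the arm reaches 115 mm above the bench, within 4 mm of y = 0.
- treadle (a point): Middle of the treadle's top face. Flat aluminium strip, 42 mm wide, 250 mm long, outside the +x wall, turning with the gate, from chute y = -320 to -70 mm. At rest it slopes up outwards 0.6 rad, this point (chute x 84 mm) 52 mm above the bench; at gate angle 0.6 it is level, x = 65 to 107 mm, top 28 mm above the bench; fully open 22 mm. Press anywhere along it; a fingertip can slide on it.
- rack: Rack, 0.4 kg, loose in the chute, 2 mm play each side. Base board 80 x 210 x 6 mm; its front 90 mm carries four painted fins between wooden end boards, 68 mm wide, 34 mm high; behind it 120 mm of low bare tail ends in the push board. Origin on the underside, centre of the front edge, 8 mm above the bench; y forward (travel), z up. Home: origin at the end stop; the shut blade then hangs over the tail.
- push (a point): Middle of the rear face of the rack's upright push board, where to push: 74 mm wide, 8 mm thick, at rack y = -210 mm; its top is 60 mm above the bench, this point 40 mm above it.
- tin: open steel tin, 64 mm wide, 60 mm high, standing beside the chute on the robot's side; origin at the centre of its underside (tools: of their length). A bystander: leave it alone
- jar: closed glass jar, 52 mm wide, 62 mm high, standing on the treadle's side of the chute; origin at the centre of its underside (tools: of their length). A bystander: leave it alone
- wrench: 150 mm wrench lying on the treadle's side of the chute; origin at the centre of its underside (tools: of their length). A bystander: leave it alone
- mug: white mug, 76 mm wide, 85 mm high, right part of the table; origin at the centre of its underside (tools: of their length). A bystander: leave it alone
- maquette: small sheet-metal sculpture on a 70 x 90 mm wooden foot, 130 mm high, left part of the table; origin at the centre of its underside (tools: of their length). A bystander: leave it alone
There are look-alikes about, which are no part of the job. Leave any purple look-alike of the rack alone.

How it is judged:
On the way, in this order (a step that is already met when the one before it is completed fails the run):
1. the gate is held open by a fingertip on the treadle while the rack is still in front of it (value of joint gate above 0.3 rad and contact force between the fingers and gate above 0.5 N and y of rack in the frame of chute below -0.003 m), for 0.1 s.
2. a fingertip pushes the rack under the gate while a fingertip holds it open (value of joint gate above 0.3 rad and contact force between the fingers and gate above 0.5 N and contact force between the fingers and rack above 0.1 N and y of rack in the frame of chute between 0.015 and 0.09 m), for 0.05 s.
At the end, for the whole second after the job is handed in: The rack lies flat and still in the chute with its front within 8 mm of the end stop, the gate is shut (under 0.06 rad) behind the fins, and the robot touches nothing (y of rack in the frame of chute above 0.107 m and value of joint gate below 0.06 rad and height (world z) of rack below 0.012 m and angle between rack's own z axis and vertical below 0.05 rad and linear speed of rack below 0.01 m/s).
It fails at once if the rack is lifted or tipped (over 10 mm or 0.15 rad) (height (world z) of rack above 0.018 m or angle between rack's own z axis and vertical above 0.15 rad).
It fails at once if the gate touches the rack (contact force between rack and gate above 0.3 N).
It fails at once if a bystander is moved more than 20 mm (distance of any of tin, jar, wrench, mug, maquette from where it was at the start of the episode above 0.02 m).
It also fails if it takes over 40 s, if anything falls off the work surface, if the arm or the gripper's body presses on something with over 40 N, if the wrist force passes 120 N, or if a joint passes its speed limit or range.

### The arm

A 6-joint arm with a two-finger parallel gripper is mounted at the origin on the work surface. World frame = base frame: x ahead of the robot, y to its left, z up, the work surface at z = 0. Lengths are in m, angles in rad, forces in N, time in s.
With the tool pointing down it reaches from about 0.375 to 0.975 m from the base axis. Payload 3.8 kg.
Tool frame: the origin (TCP) lies midway between the tips of the shut fingers; the grasp point (between the pads) lies 19 mm behind it; z points along the fingers, y is the direction in which the jaws open and shut (so a half turn about z gives the same grasp; the last joint's range is limited). The gripper opens to 85 mm and grips with 20 to 120 N. Pads are 22 mm wide; open, the fingers measure 114 mm over their backs; the gripper's body (76 mm by 85 mm) begins 54 mm behind the grasp point. The pads swing forward as they close: fully open they stand 13 mm farther back than shut.
Start: joints at [1.106, 0.264, 1.604, -0, 1.274, -0.037], TCP at [0.28, 0.614, 0.231] pointing down, gripper open.
Joint ranges: [-2.63, 2.63], [-0.94, 2.18], [0.31, 2.57], [-1.31, 4.45], [0, 2.66], [-2.55, 2.55]. Speed limits (rad/s): [2.57, 2.57, 3.14, 3.14, 3.14, 3.14].

### API

Orientations are given as a rotation vector (axis times angle).
In Python, from workcell import bot gives the robot as it stands. The module is installed in compiled form; this text tells all that it offers.
- The arm moves only by the tool move_arm, never from a script. Its argument "steps" is a list of rows, each a list of 5 numbers: the shift along the tool's x, y, z in mm, then the turn about the tool's z in degrees, then the opening in per cent of the stroke, from 0 (shut) to 100 (fully open). In form: [[tx, ty, tz, turn, claw], ...]. A call has 1 to 20 rows; each row is the pose to reach, as a shift and turn from the pose commanded when the call began, along the tool's axes at that moment; what a row does not reach only later rows make up. A row lasts 1/10 s, in which the tool goes at most 50 mm and 8.59 degrees, less where a joint would pass 70% of its speed; a pose out of reach is approached as far as the arm can. A call with a gripper value outside its range is refused whole. The fingers move at their own pace and stop on an object; "newtons" is the grip in N (left out, the last holds). Time passes only in rows, so rows that repeat a pose let the fingers close. It gives the time, the measured TCP pose, the force and the opening at its end, in the units of the state.
- bot.read_state(): the state, without advancing time (a new reading comes with each control period).
- bot.read_camera(name): name is "scene" or "side" or "wrist"; returns a dict with "pixels" (480x640x3 uint8, red, green, blue), "depth" (480x640 float32, m along the optical axis (not along the pixel's ray), 0 where there is no reading), "fovy" (degrees; the focal length in pixels is half the picture's height over the tangent of half this angle, whatever the lens; pixels are square), "cx", "cy" (the principal point, pixels), "k1" (the pictures are not rectified: a ray, as slopes to the right and down, at radius r is drawn at 1 + k1 r^2 times it, then the intrinsics apply), "xyz" and "attitude" of the camera in the world. Camera axes: x right, y up, looking along -z (the intrinsics and any distortion apply to the point x, -y, -z); pixel columns grow to the right and rows downward; lengths in m; the calibration is good to about 2 mm. A picture is of the moment at which its call begins.
- bot.finish_job(): hands the job in, once; it reports no verdict.
The state is a dict: "time": time; "q": joint angles; "joint_vel": joint speeds; "joint_torque": joint torques, N m; "tool_pos": TCP position; "tcp_rot": TCP orientation; "wrist_force": force on the tool from outside, world axes, zero at the start; "torque": the same for the moment, N m; "width": opening from 0.0 (shut) to 1.0 (fully open).
Only numpy, scipy, OpenCV 4.12 (cv2) and the standard library are available. Lean on these libraries where they do the work, as an engineer would, in place of code of your own. Each camera call takes 0.05 s, during which the arm holds its last target.

## Working session

There is one attempt and no reset: what is moved stays moved. The work goes in short steps, Python scripts to look and compute and a tool call to move; the robot and the scene stay as the last step left them, time stands still between calls to the robot, and variables do not carry over. Pictures are saved under pics/ and viewed, and the job is handed in when it is done.

Besides the shell and the picture viewer there is one more tool, called after "Call:" as name(argument=value, ...), one argument or row to a line, values as JSON. move_arm: Moves the arm, as the interface text tells. Its arguments: {"type":"object","properties":{"steps":{"type":"array","items":{"type":"array","items":{"type":"number"}}},"newtons":{"type":"number"}},"required":["steps"]}

```bash
mkdir -p pics; cat > h.py <<'E'
from workcell import bot
import numpy as np, cv2
np.set_printoptions(precision=4,suppress=True)
def cam(n):
    c=bot.read_camera(n); return c
def Rm(a):
    a=np.array(a,float)
    if a.shape==(3,3): return a
    if a.size==3: return cv2.Rodrigues(a)[0]
    raise Exception(a)
def K(c):
    f=240/np.tan(np.radians(c['fovy'])/2); return np.array([[f,0,c['cx']],[0,f,c['cy']],[0,0,1.]])
def dist(c): return np.array([c['k1'],0,0,0,0.])
def ray(c,px):
    u=cv2.undistortPointsIter(np.array(px,float).reshape(-1,1,2),K(c),dist(c),None,None,(3,50,1e-10)).reshape(-1,2)
    d=np.c_[u[:,0],-u[:,1],-np.ones(len(u))]
    return d@Rm(c['attitude']).T
def onplane(c,px,z):
    d=ray(c,px); o=np.array(c['xyz']); return o+d*((z-o[2])/d[:,2])[:,None]
def bydepth(c,px):
    px=np.array(px,int).reshape(-1,2); return np.array(c['xyz'])+ray(c,px)*c['depth'][px[:,1],px[:,0]][:,None]
def proj(c,P):
    p=(np.array(P,float).reshape(-1,3)-np.array(c['xyz']))@Rm(c['attitude']); p=p*[1,-1,-1]
    return cv2.projectPoints(p,np.zeros(3),np.zeros(3),K(c),dist(c))[0].reshape(-1,2)
E
python3 - <<'E'
from h import *
print(bot.read_state())
for n in ['scene','side','wrist']:
    c=cam(n); cv2.imwrite(f'pics/{n}0.png',c['pixels'][:,:,::-1]); print(n,{k:v for k,v in c.items() if k not in('pixels','depth')})
E
```

```text
{'time': 0.0, 'q': array([ 1.1061,  0.2648,  1.6054, -0.    ,  1.2737, -0.0369]), 'joint_vel': array([ 0.0004, -0.0006, -0.0006, -0.0009, -0.0012,  0.0018]), 'joint_torque': array([ -0.001 , -51.5089, -36.7328,  -0.0002,   0.0126,  -0.    ]), 'tool_pos': array([0.2797, 0.6135, 0.2299]), 'tcp_rot': array([-0.6667, -3.0695,  0.0035]), 'wrist_force': array([0.6191, 0.4807, 0.0482]), 'torque': array([0.0721, 0.0322, 0.0215]), 'width': 0.9988494115371562}
scene {'fovy': 42.28061862861132, 'cx': 321.87530605773395, 'cy': 242.90406884393934, 'k1': -0.06045542628062966, 'xyz': array([ 1.1255, -0.6642,  1.3537]), 'attitude': array([0.6087, 0.2308, 0.7293])}
side {'fovy': 45.61821254620906, 'cx': 321.2842331405087, 'cy': 252.57916314962063, 'k1': -0.1598923650484488, 'xyz': array([ 0.1925, -0.8465,  1.1635]), 'attitude': array([ 0.7205, -0.1065, -0.312 ])}
wrist {'fovy': 62.59884160881073, 'cx': 316.92146954778997, 'cy': 238.3944758558413, 'k1': 0.0010788266615805407, 'xyz': array([0.2029, 0.6477, 0.3716]), 'attitude': array([-0.2936, -0.1861,  1.1322])}
```

View pics/scene0.png

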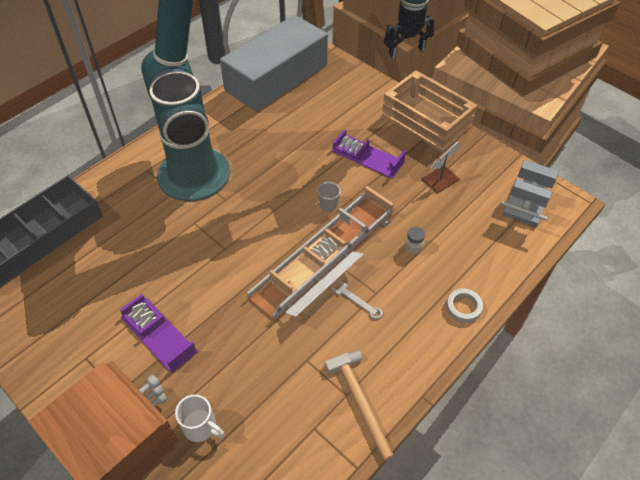

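View pics/side0.png

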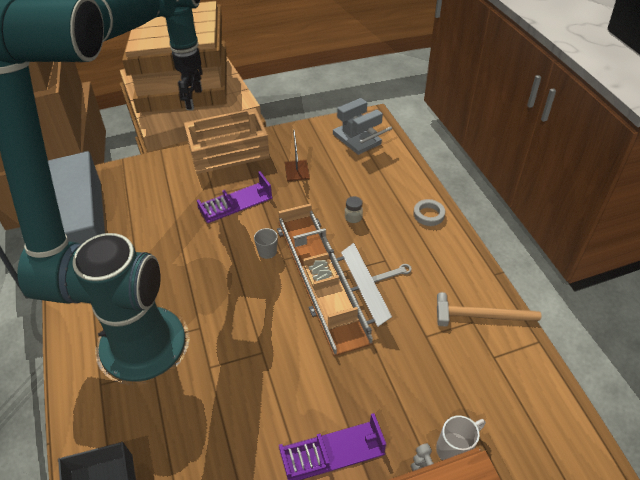

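View pics/wrist0.png

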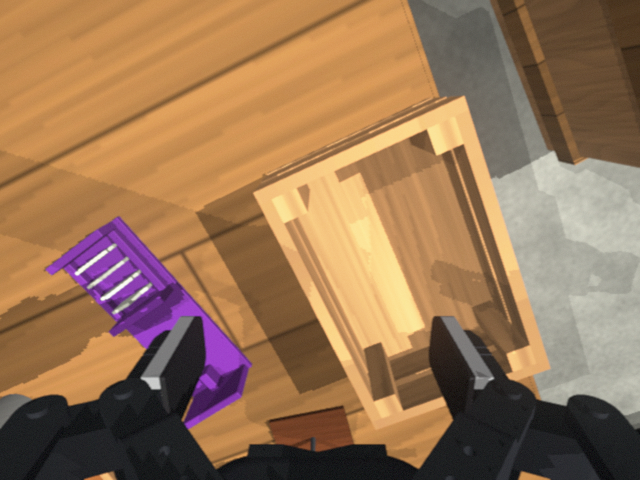

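The scene view shows the chute running from its entry at about (262,300) to the end stop at about (380,200). The treadle is at (325,283). Three things look like the rack: the natural wood one in the chute at (310,262), a purple one at (368,153) and a purple one at (158,332). Only the wooden one in the chute fits the description. I'll enlarge it to confirm.

```bash
python3 - <<'E'
from h import *
for n,(x0,x1,y0,y1) in {'scene':(235,435,175,325),'side':(240,440,195,365)}.items():
    c=cam(n); im=c['pixels'][y0:y1,x0:x1,::-1]
    cv2.imwrite(f'pics/{n}1.png',cv2.resize(im,None,fx=4,fy=4 if n=='scene' else 3.5,interpolation=cv2.INTER_CUBIC))
E
```

```text
(no output)
```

View pics/scene1.png

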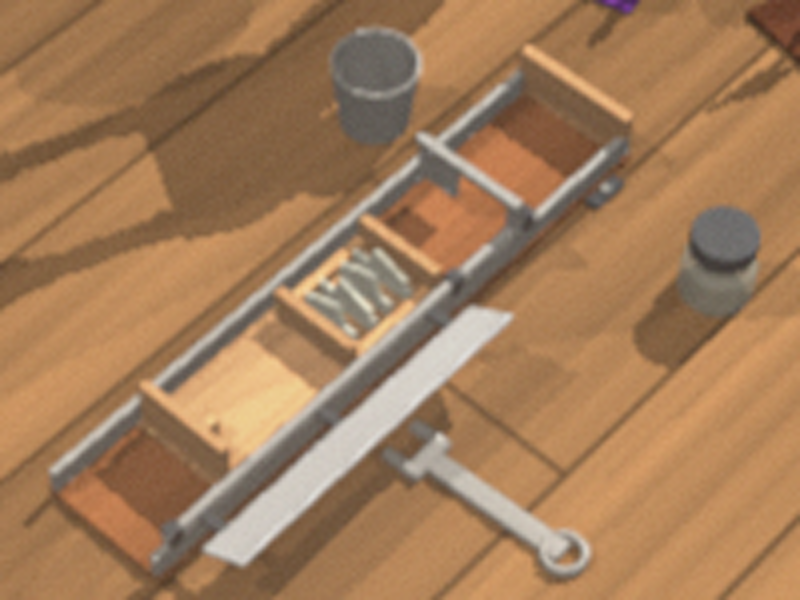

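View pics/side1.png

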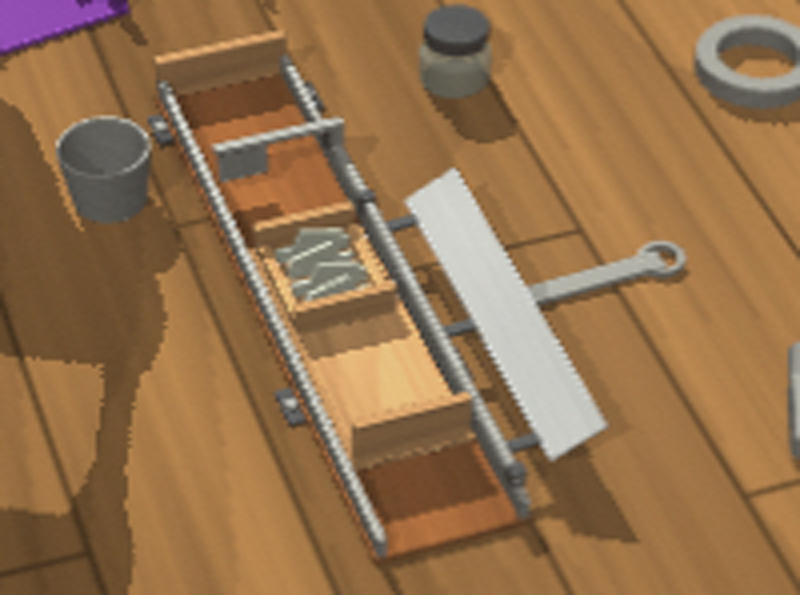

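The crop confirms it. The natural wood rack sits in the chute, with fins between its end boards at crop (360,290) and the push board at (185,425). The gate arm is ahead of it at (470,170), and the treadle is on the far side from the robot. Next I'll measure it.

```bash
python3 - <<'E'
from h import *
S=cam('scene');D=cam('side')
s=lambda x,y:(235+x/4-.4,175+y/4-.4)
d=lambda x,y:(240+x/4-.4,195+y/3.5-.4)
pts={ # name: z, scene, side
'wallL_entry_out':(.03,s(52,472),d(378,552)),
'wallR_entry':(.03,s(155,560),d(526,512)),
'stopL':(.05,s(525,50),d(158,64)),
'stopR':(.05,s(630,122),d(285,36)),
'pushL':(.06,s(142,384),d(353,425)),
'pushR':(.06,s(226,458),d(473,398)),
'fr_L':(.048,s(362,217),d(258,222)),
'fr_R':(.048,s(442,272),d(350,205)),
'tr_entry_out':(.06,s(243,563),d(606,428)),
'tr_entry_in':(.04,s(205,548),d(553,460)),
'tr_far_out':(.06,s(513,315),d(455,170)),
'tr_far_in':(.04,s(468,308),d(407,200)),
'armL':(.07,s(425,136),d(217,146)),
}
for k,(z,a,b) in pts.items():
    ra=ray(S,[a])[0];rb=ray(D,[b])[0]
    A=np.c_[ra,-rb]; t=np.linalg.lstsq(A,np.array(D['xyz'])-S['xyz'],rcond=None)[0]
    p=S['xyz']+t[0]*ra;q=D['xyz']+t[1]*rb
    print(k,onplane(S,[a],z)[0][:2],onplane(D,[b],z)[0][:2],'tri',(p+q)/2,'gap %.4f'%np.linalg.norm(p-q))
E
```

```text
wallL_entry_out [ 0.4371 -0.1834] [ 0.4296 -0.191 ] tri [ 0.4318 -0.1812  0.0177] gap 0.0046
wallR_entry [ 0.5291 -0.1831] [ 0.5218 -0.1898] tri [ 0.5249 -0.181   0.0187] gap 0.0039
stopL [0.4328 0.2732] [0.4293 0.272 ] tri [0.4303 0.2766 0.0453] gap 0.0001
stopR [0.5279 0.2731] [0.5228 0.2736] tri [0.5246 0.2784 0.044 ] gap 0.0018
pushL [ 0.4461 -0.1113] [ 0.4423 -0.1095] tri [ 0.4434 -0.1083  0.0561] gap 0.0025
pushR [ 0.5228 -0.1139] [ 0.5171 -0.1115] tri [ 0.5191 -0.1095  0.0539] gap 0.0035
fr_L [0.4497 0.0875] [0.4461 0.0918] tri [0.4471 0.0915 0.0452] gap 0.0043
fr_R [0.5187 0.0902] [0.5079 0.0883] tri [0.5119 0.099  0.0342] gap 0.0014
tr_entry_out [ 0.5822 -0.1593] [ 0.5823 -0.1605] tri [ 0.5823 -0.1598  0.0598] gap 0.0010
tr_entry_in [ 0.5497 -0.16  ] [ 0.5494 -0.1621] tri [ 0.5496 -0.1605  0.0389] gap 0.0018
tr_far_out [0.5801 0.0891] [0.5809 0.0889] tri [0.5806 0.0884 0.0608] gap 0.0003
tr_far_in [0.5467 0.0848] [0.5473 0.0875] tri [0.5469 0.085  0.0415] gap 0.0020
armL [0.445  0.1542] [0.4381 0.1544] tri [0.4401 0.1605 0.0619] gap 0.0020
```

```bash
python3 - <<'E'
from h import *
s=bot.read_state(); R=Rm(s['tcp_rot']); print(R, s['tool_pos'])
tgt=np.array([.524,-.135,.23])
print('tool shift mm',R.T@(tgt-s['tool_pos'])*1000)
for sg in (1,-1):
    yt=np.array([sg*1.,0.005*sg,0]); v=R.T@yt
    print(sg,'turn deg',np.degrees(np.arctan2(-v[0],v[1])))
c=cam('wrist'); print('cam offset in tool',R.T@(np.array(c['xyz'])-s['tool_pos']))
E
```

```text
[[-0.9099  0.4149 -0.0003]
 [ 0.4149  0.9099 -0.0005]
 [ 0.     -0.0006 -1.    ]] [0.28  0.614 0.231]
tool shift mm [-532.8049 -580.2573    1.251 ]
1 turn deg 65.19941938790755
-1 turn deg -114.80058061209245
cam offset in tool [ 0.0841 -0.0011 -0.1415]
```

Call:
move_arm(
  steps=[
    [-10, -11, 0, 1, 100],
    [-35, -38, 0, 4, 100],
    [-65, -71, 0, 8, 100],
    [-97, -106, 0, 12, 100],
    [-130, -141, 0, 16, 100],
    [-163, -177, 0, 20, 100],
    [-196, -213, 0, 24, 100],
    [-229, -249, 0, 28, 100],
    [-262, -285, 0, 32, 100],
    [-295, -321, 0, 36, 100],
    [-328, -357, 0, 40, 100],
    [-361, -393, 0, 44, 100],
    [-394, -429, 0, 48, 100],
    [-427, -465, 0, 52, 100],
    [-460, -501, 0, 56, 100],
    [-490, -534, 0, 60, 100],
    [-513, -559, 0, 63, 100],
    [-528, -575, 0, 65, 100],
    [-533, -580, 0, 65.2, 100],
    [-533, -580, 0, 65.2, 100],
  ],
)

```text
time: 2.4
tool_pos: [0.5238, -0.1355, 0.2312]
tcp_rot: [-2.217, -2.225, 0.0]
wrist_force: [-1.3, 0.2, -0.3]
width: 0.997
```

```bash
python3 - <<'E'
from h import *
s=bot.read_state(); print(s); print(Rm(s['tcp_rot']))
for n in ['scene','wrist','side']:
    c=cam(n); cv2.imwrite(f'pics/{n}2.png',c['pixels'][:,:,::-1])
E
```

```text
{'time': 2.4, 'q': array([-0.2991,  0.0107,  1.8902,  0.0001,  1.2411, -0.3027]), 'joint_vel': array([ 0.036 , -0.0134,  0.0151,  0.0116,  0.0068,  0.0068]), 'joint_torque': array([ -0.9353, -36.4764, -36.7539,  -0.1394,  -0.1035,  -0.0425]), 'tool_pos': array([ 0.5238, -0.1355,  0.2312]), 'tcp_rot': array([-2.2172, -2.2251,  0.0003]), 'wrist_force': array([-1.2991,  0.1721, -0.3289]), 'torque': array([ 0.0063, -0.0157,  0.0012]), 'width': 0.9970306539611545}
[[-0.0036  1.     -0.0004]
 [ 1.      0.0036  0.0002]
 [ 0.0002 -0.0004 -1.    ]]
```

View pics/wrist2.png

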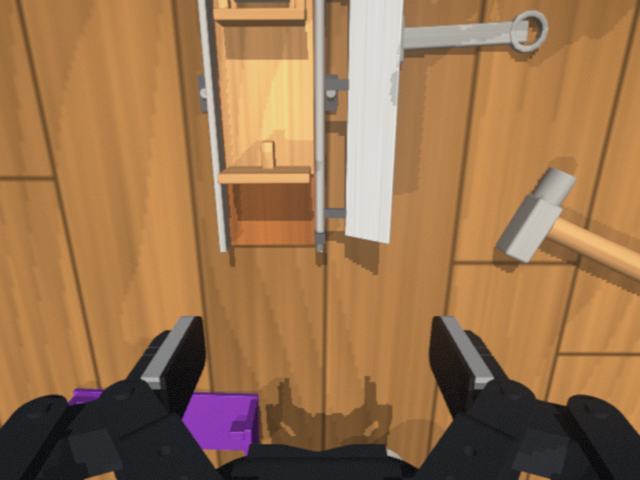

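View pics/side2.png

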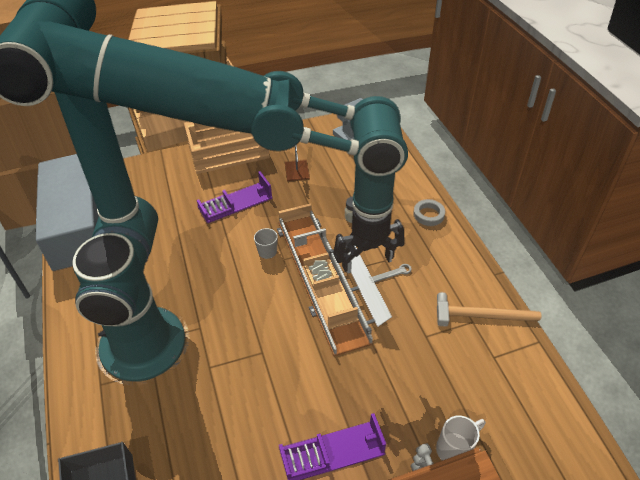

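```bash
python3 - <<'E'
from h import *
c=cam('wrist'); cv2.imwrite('pics/wcrop.png',cv2.resize(c['pixels'][0:270,190:410,::-1],None,fx=2.2*1.0,fy=2.2,interpolation=cv2.INTER_CUBIC))
np.save('pics/w.npy',c['depth'])
for z,p in [(.06,(220,171)),(.06,(310,170)),(.06,(222,181)),(.06,(310,180)),(.03,(223,251)),(.03,(320,251)),(.008,(232,246)),(.008,(316,246)),(.045,(389,242)),(.045,(347,237))]:
    print(p,z,onplane(c,[p],z)[0],bydepth(c,[p])[0])
for y in (160,172,175,178,184): print(y,bydepth(c,[(265,y)])[0])
for x in (350,360,370,380,388): print(x,bydepth(c,[(x,200)])[0])
E
```

```text
(220, 171) 0.06 [ 0.4457 -0.1018  0.06  ] [ 0.437  -0.1076  0.0246]
(310, 170) 0.06 [ 0.5169 -0.1006  0.06  ] [ 0.5161 -0.108   0.0132]
(222, 181) 0.06 [ 0.4467 -0.1098  0.06  ] [ 0.4465 -0.1099  0.0593]
(310, 180) 0.06 [ 0.5169 -0.1086  0.06  ] [ 0.516  -0.1185  0.0062]
(223, 251) 0.03 [ 0.4357 -0.1808  0.03  ] [ 0.4353 -0.1814  0.0285]
(320, 251) 0.03 [ 0.5257 -0.1803  0.03  ] [ 0.5257 -0.1806  0.0292]
(232, 246) 0.008 [ 0.4394 -0.1838  0.008 ] [ 0.4375 -0.1868 -0.0002]
(316, 246) 0.008 [ 0.5219 -0.1833  0.008 ] [ 0.5219 -0.1758  0.0287]
(389, 242) 0.045 [ 0.5862 -0.1658  0.045 ] [ 0.5955 -0.1825 -0.0027]
(347, 237) 0.045 [ 0.5491 -0.1614  0.045 ] [ 0.5528 -0.1765  0.    ]
160 [ 0.4777 -0.0971  0.0296]
172 [ 0.4795 -0.1047  0.0464]
175 [ 0.4809 -0.1052  0.0579]
178 [ 0.4808 -0.1077  0.0575]
184 [ 0.4807 -0.1123  0.0587]
350 [ 0.5508 -0.1286  0.0432]
360 [ 0.5586 -0.1272  0.0491]
370 [ 0.5665 -0.1264  0.0525]
380 [ 0.5737 -0.1247  0.0593]
388 [ 0.5796 -0.1239  0.0626]
```

View pics/wcrop.png

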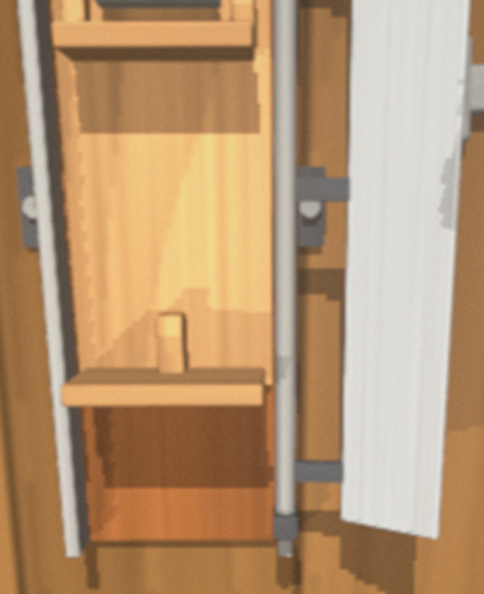

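Call:
move_arm(
  steps=[
    [0, 0, 10, 0, 100],
    [0, 0, 30, 0, 100],
    [0, 0, 60, 0, 100],
    [0, 0, 90, 0, 100],
    [0, 0, 115, 0, 100],
    [0, 0, 135, 0, 100],
    [0, 0, 150, 0, 100],
    [0, 0, 155, 0, 100],
    [0, 0, 155, 0, 100],
  ],
)

```text
time: 3.5
tool_pos: [0.5239, -0.1342, 0.0755]
tcp_rot: [-2.214, -2.227, 0.001]
wrist_force: [-1.4, -0.8, 0.4]
width: 1.0
```

```bash
python3 - <<'E'
from h import *
s=bot.read_state(); print(s['tool_pos'],s['wrist_force'])
c=cam('wrist'); cv2.imwrite('pics/wrist3.png',c['pixels'][:,:,::-1])
c=cam('side'); cv2.imwrite('pics/side3.png',cv2.resize(c['pixels'][150:380,240:480,::-1],None,fx=2.5,fy=2.5))
E
```

```text
[ 0.5239 -0.1342  0.0755] [-1.4465 -0.8017  0.415 ]
```

View pics/wrist3.png

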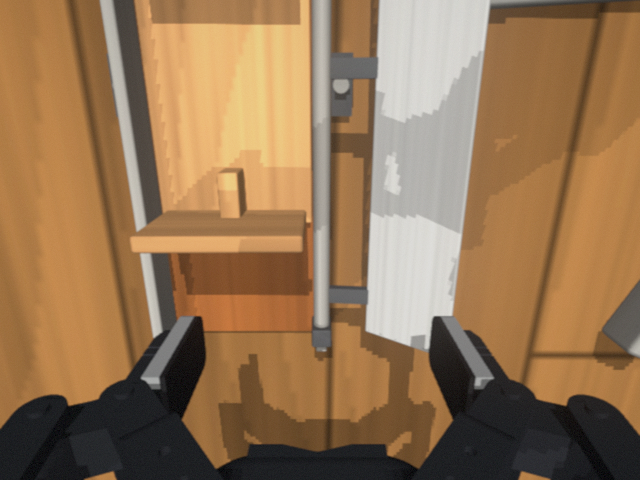

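View pics/side3.png

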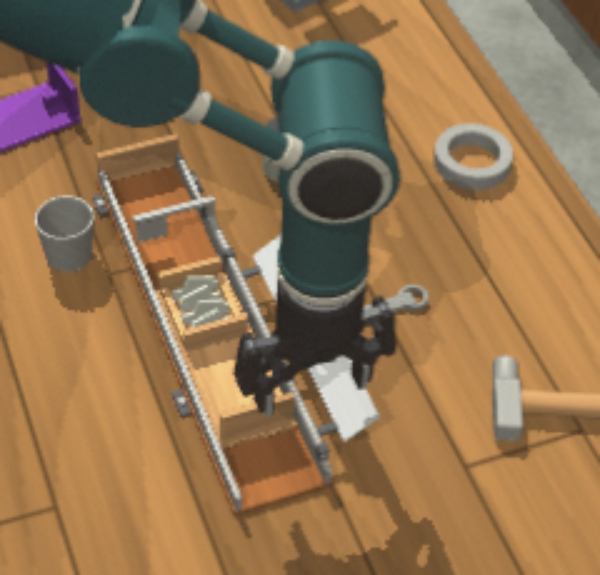

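```bash
python3 - <<'E'
from h import *
for n in('side','scene'):
    c=cam(n)
    P=proj(c,[[.474,-.134,.0885],[.574,-.134,.0885],[.474,-.134,.0755],[.574,-.134,.0755]]); print(n,P)
    x0,y0=P.mean(0).astype(int)-[60,45]
    im=cv2.resize(c['pixels'][y0:y0+90,x0:x0+120,::-1],None,fx=6,fy=6,interpolation=cv2.INTER_CUBIC)
    for i,p in enumerate(P): cv2.circle(im,tuple(((p-[x0,y0]+.5)*6).astype(int)),4,(0,0,255) if i<2 else (255,0,0),-1)
    cv2.imwrite(f'pics/{n}4.png',im)
E
```

```text
side [[344.2948 313.4691]
 [384.4333 302.0592]
 [344.1819 316.7242]
 [384.0266 305.349 ]]
scene [[270.6881 276.2556]
 [300.0707 300.5102]
 [270.993  279.1728]
 [300.1762 303.3329]]
```

View pics/side4.png

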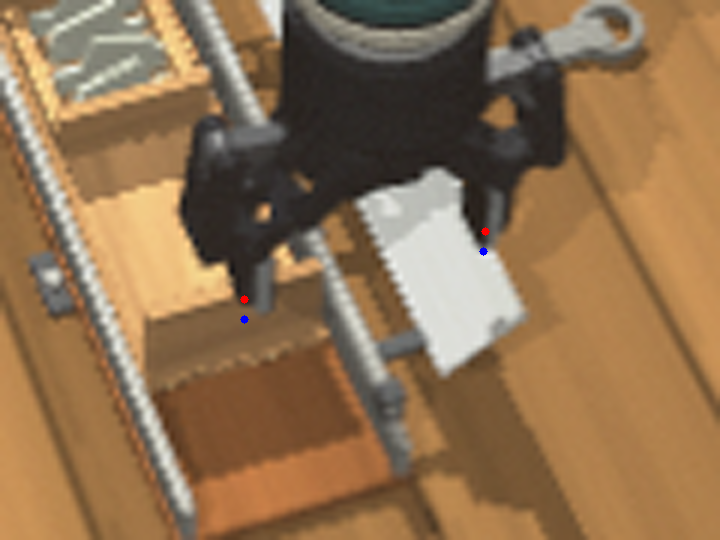

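View pics/scene4.png

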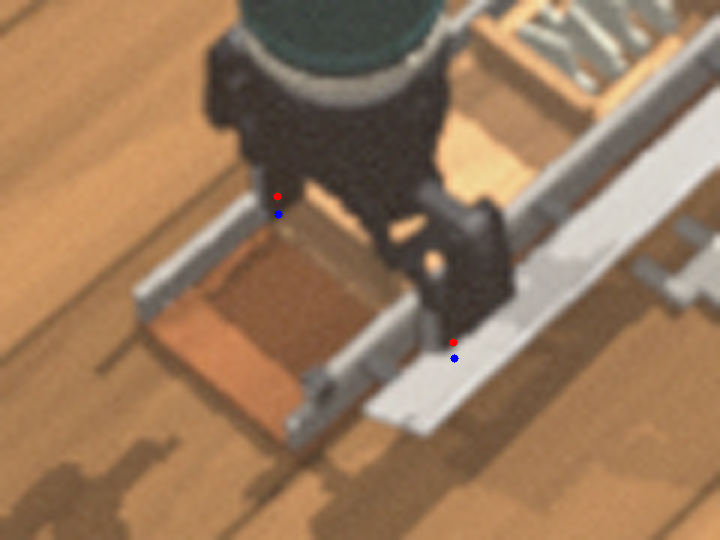

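Call:
move_arm(
  steps=[
    [0, 0, 6, 0, 100],
    [0, 0, 14, 0, 100],
    [0, 0, 22, 0, 100],
    [0, 0, 28, 0, 100],
    [0, 0, 33, 0, 100],
    [0, 0, 38, 0, 100],
    [0, 0, 42, 0, 100],
    [0, 0, 45, 0, 100],
    [0, 0, 45, 0, 100],
  ],
)

```text
time: 4.6
tool_pos: [0.5248, -0.1349, 0.0313]
tcp_rot: [2.215, 2.227, 0.0]
wrist_force: [1.1, -0.5, 3.6]
width: 0.998
```

```bash
cat > look.py <<'E'
from h import *
import sys
t=sys.argv[1]
s=bot.read_state(); print(s['time'],s['tool_pos'],s['wrist_force'],s['torque'])
for n,(x0,y0,w,h) in {'side':(240,170,240,180),'scene':(230,170,240,180)}.items():
    c=cam(n); cv2.imwrite(f'pics/{n}_{t}.png',cv2.resize(c['pixels'][y0:y0+h,x0:x0+w,::-1],None,fx=3.3,fy=3.3,interpolation=cv2.INTER_CUBIC))
c=cam('wrist'); cv2.imwrite(f'pics/wrist_{t}.png',c['pixels'][:,:,::-1])
E
python3 look.py a
```

```text
4.6 [ 0.5248 -0.1349  0.0313] [ 1.1011 -0.5088  3.6137] [-0.0216 -0.3223  0.0019]
```

View pics/side_a.png

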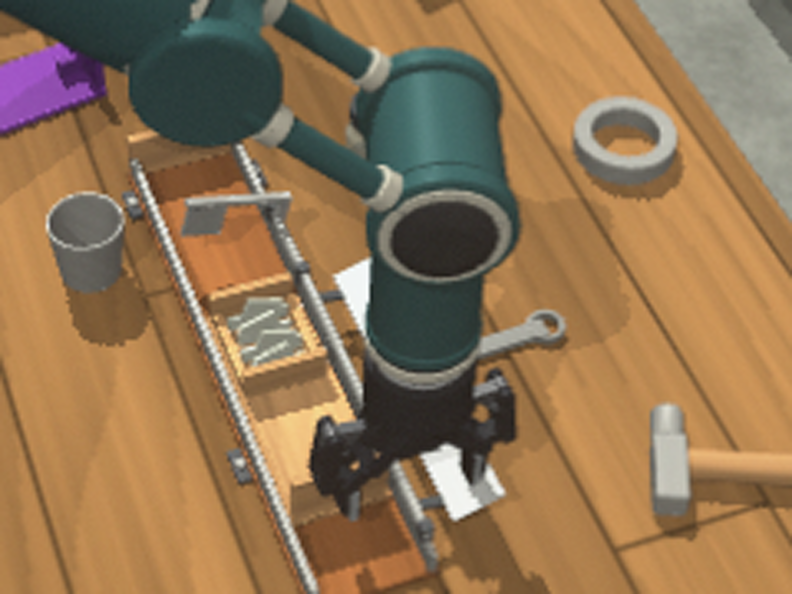

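View pics/wrist_a.png

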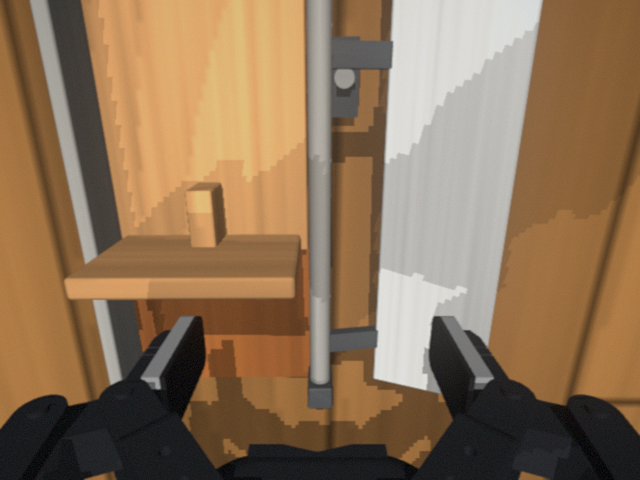

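Call:
move_arm(
  steps=[
    [0, 0, 4, 0, 100],
    [0, 0, 8, 0, 100],
    [0, 0, 12, 0, 100],
    [0, 0, 15, 0, 100],
    [0, 0, 15, 0, 100],
    [0, 0, 15, 0, 100],
  ],
)

```text
time: 5.35
tool_pos: [0.5244, -0.1348, 0.0162]
tcp_rot: [-2.216, -2.227, 0.0]
wrist_force: [1.0, -0.2, 3.9]
width: 0.999
```

```bash
python3 look.py b; python3 - <<'E'
from h import *
c=cam('wrist')
for x in (395,420,440,470,500): print(x,bydepth(c,[(x,150)])[0])
for x in (300,308,312): 
  for y in (290,):print(bydepth(c,[(x,y)])[0])
E
```

```text
5.35 [ 0.5244 -0.1348  0.0162] [ 1.0468 -0.1809  3.8887] [-0.1152 -0.3969 -0.0141]
395 [ 0.548  -0.0662  0.0285]
420 [ 0.5562 -0.0662  0.0277]
440 [ 0.5629 -0.0663  0.027 ]
470 [ 0.572  -0.066   0.0289]
500 [ 0.5812 -0.0659  0.0297]
[ 0.516  -0.1266  0.0072]
[ 0.5194 -0.1273  0.006 ]
[ 0.5214 -0.1105  0.0399]
```

View pics/side_b.png

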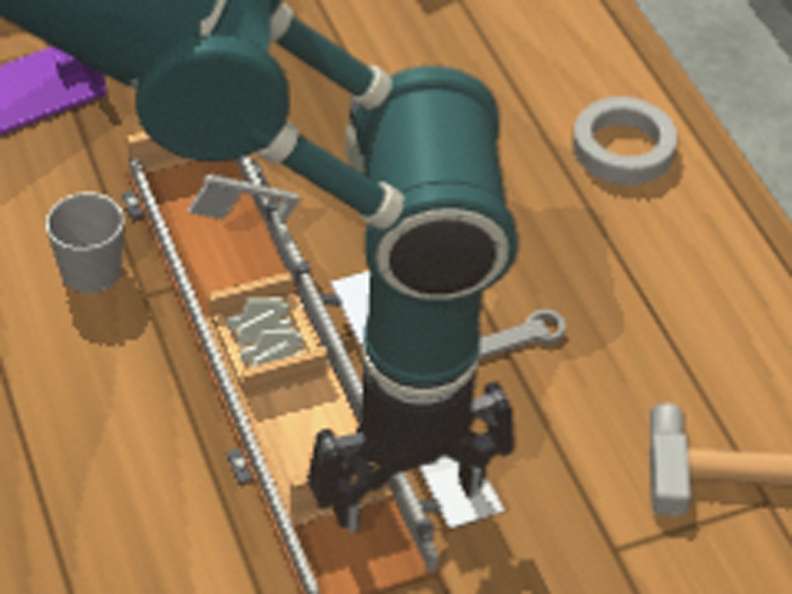

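View pics/wrist_b.png

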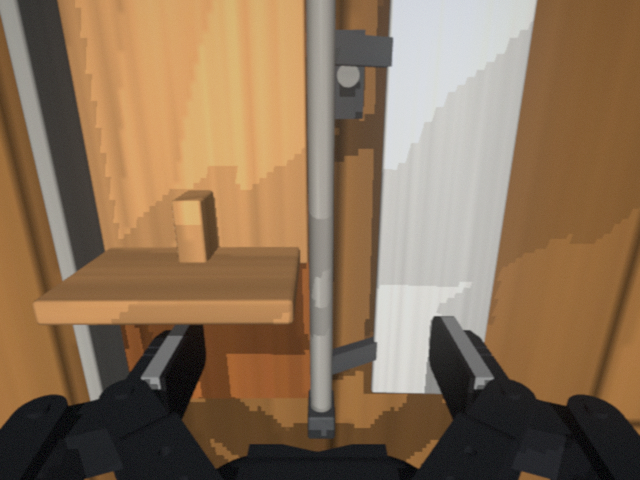

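View pics/scene_b.png

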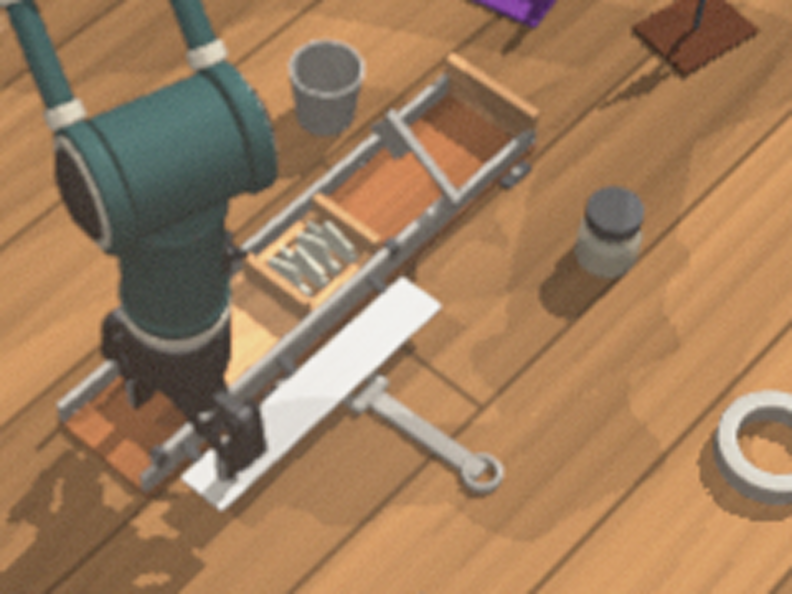

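Call:
move_arm(
  steps=[
    [2, 0, 0, 0, 100],
    [5, 0, 0, 0, 100],
    [8, 0, 0, 0, 100],
    [11, 0, 0, 0, 100],
    [14, 0, 0, 0, 100],
    [17, 0, 0, 0, 100],
    [20, 0, 0, 0, 100],
    [24, 0, 0, 0, 100],
    [28, 0, 0, 0, 100],
    [32, 0, 0, 0, 100],
    [36, 0, 0, 0, 100],
    [40, 0, 0, 0, 100],
    [44, 0, 0, 0, 100],
    [47, 0, 0, 0, 100],
    [50, 0, 0, 0, 100],
    [50, 0, 0, 0, 100],
  ],
)

```text
time: 7.15
tool_pos: [0.524, -0.084, 0.0162]
tcp_rot: [-2.215, -2.227, -0.001]
wrist_force: [0.1, -2.3, 4.7]
width: 1.002
```

```bash
python3 look.py c
```

```text
7.15 [ 0.524  -0.084   0.0162] [ 0.0936 -2.2501  4.7236] [-0.3478 -0.2061 -0.122 ]
```

View pics/scene_c.png

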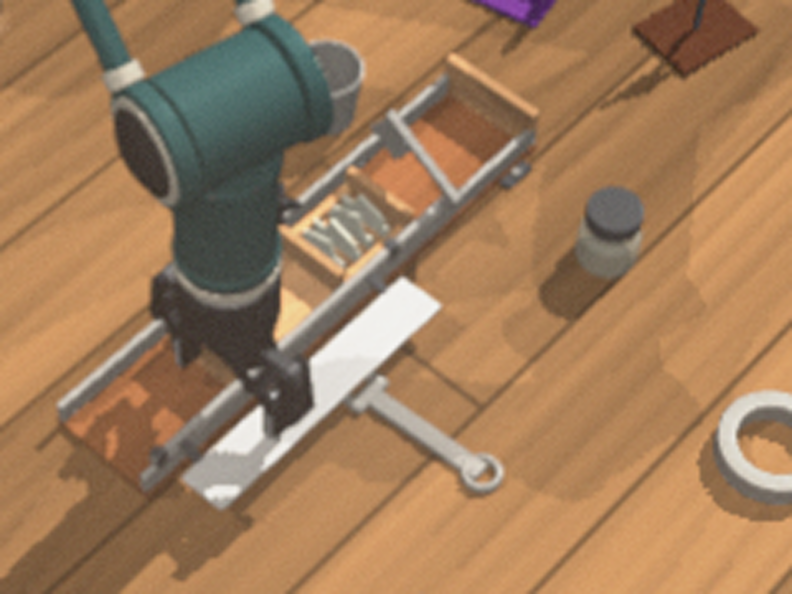

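View pics/side_c.png

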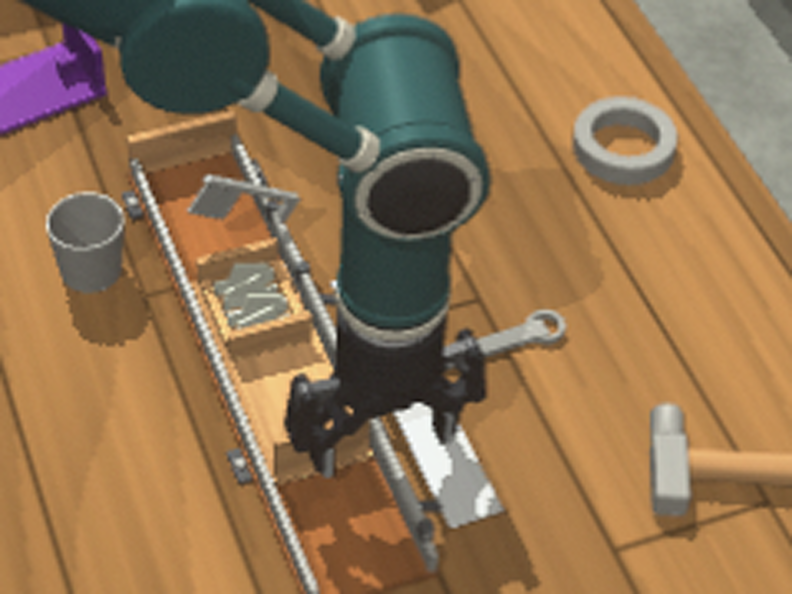

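View pics/wrist_c.png

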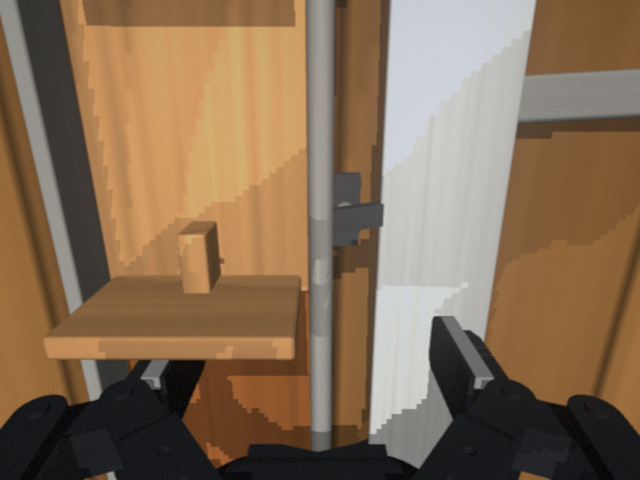

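Call:
move_arm(
  steps=[
    [2, 0, 0, 0, 100],
    [5, 0, 0, 0, 100],
    [9, 0, 0, 0, 100],
    [13, 0, 0, 0, 100],
    [17, 0, 0, 0, 100],
    [21, 0, 0, 0, 100],
    [25, 0, 0, 0, 100],
    [29, 0, 0, 0, 100],
    [33, 0, 0, 0, 100],
    [37, 0, 0, 0, 100],
    [41, 0, 0, 0, 100],
    [45, 0, 0, 0, 100],
    [49, 0, 0, 0, 100],
    [53, 0, 0, 0, 100],
    [57, 0, 0, 0, 100],
    [61, 0, 0, 0, 100],
    [65, 0, 0, 0, 100],
    [68, 0, 0, 0, 100],
    [70, 0, 0, 0, 100],
    [70, 0, 0, 0, 100],
  ],
)

```text
time: 9.3
tool_pos: [0.5237, -0.0141, 0.0163]
tcp_rot: [-2.215, -2.227, -0.0]
wrist_force: [-0.7, -1.6, 4.9]
width: 1.002
```

```bash
python3 look.py d
```

```text
9.3 [ 0.5237 -0.0141  0.0163] [-0.6612 -1.6051  4.9425] [-0.3182 -0.1184 -0.0898]
```

View pics/scene_d.png

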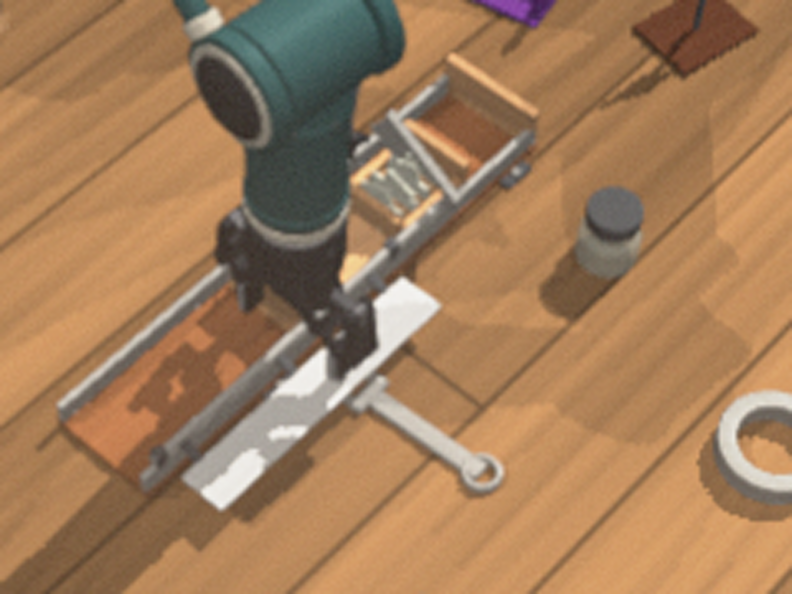

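View pics/side_d.png

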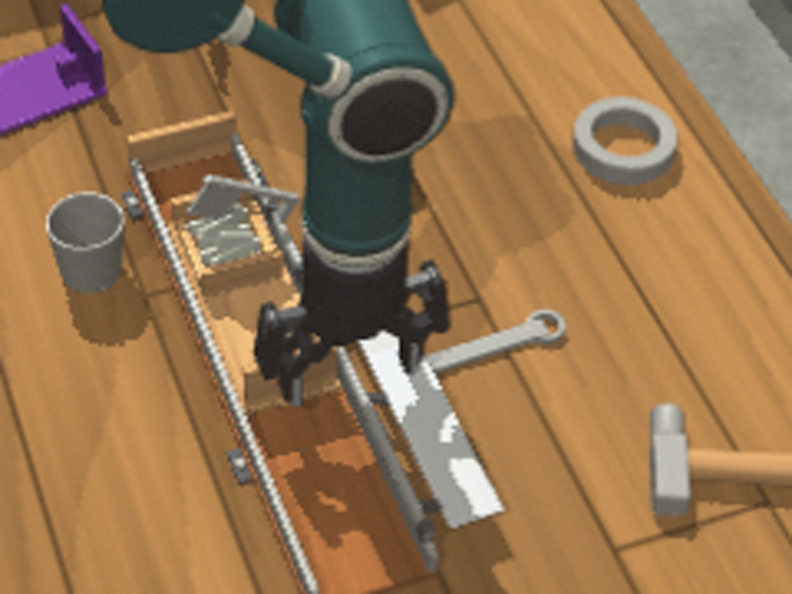

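View pics/wrist_d.png

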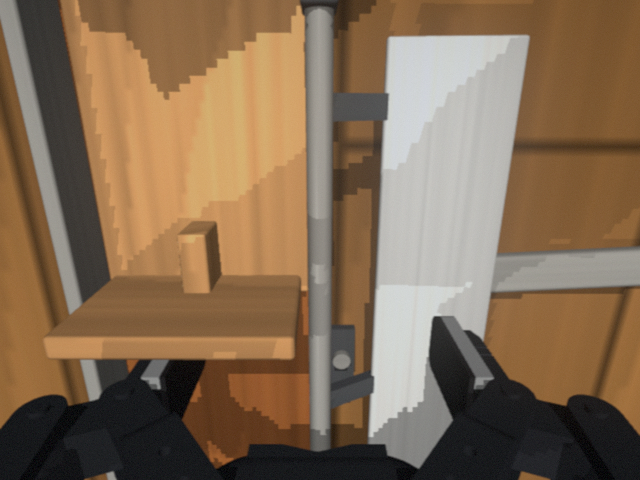

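Call:
move_arm(
  steps=[
    [2, 0, 0, 0, 100],
    [5, 0, 0, 0, 100],
    [9, 0, 0, 0, 100],
    [13, 0, 0, 0, 100],
    [17, 0, 0, 0, 100],
    [21, 0, 0, 0, 100],
    [25, 0, 0, 0, 100],
    [29, 0, 0, 0, 100],
    [33, 0, 0, 0, 100],
    [37, 0, 0, 0, 100],
    [41, 0, 0, 0, 100],
    [45, 0, 0, 0, 100],
    [48, 0, 0, 0, 100],
    [51, 0, 0, 0, 100],
    [54, 0, 0, 0, 100],
    [56, 0, 0, 0, 100],
    [58, 0, 0, 0, 100],
    [58, 0, 0, 0, 100],
  ],
)

```text
time: 11.25
tool_pos: [0.5234, 0.0438, 0.0163]
tcp_rot: [-2.215, -2.227, -0.0]
wrist_force: [0.2, -3.4, 6.4]
width: 1.002
```

```bash
python3 look.py e
```

```text
11.25 [0.5234 0.0438 0.0163] [ 0.2487 -3.3865  6.3518] [-0.582  -0.1628 -0.0431]
```

View pics/scene_e.png

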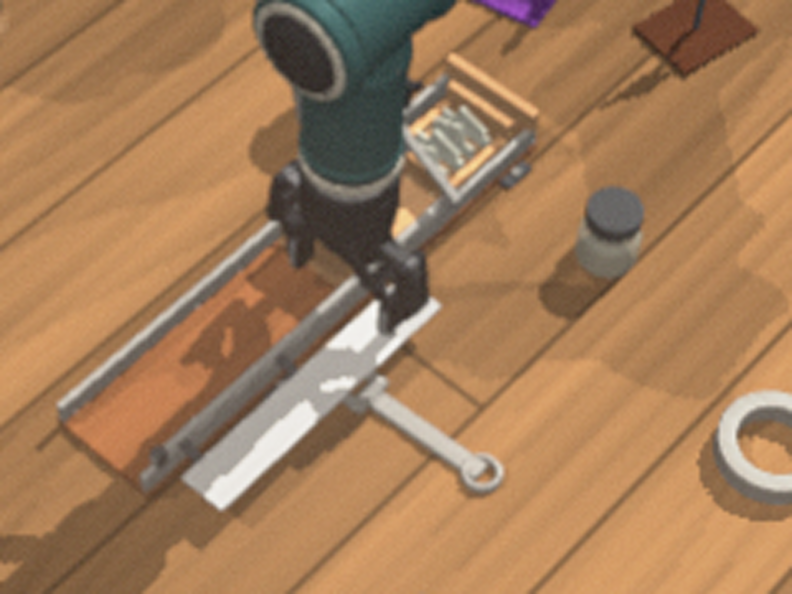

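View pics/side_e.png

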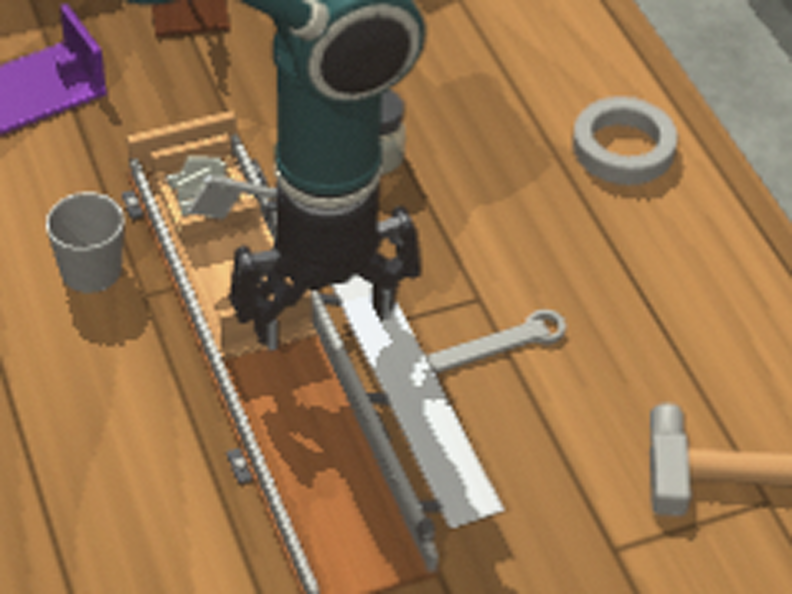

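Call:
move_arm(
  steps=[
    [1.5, 0, 0, 0, 100],
    [3, 0, 0, 0, 100],
    [4, 0, 0, 0, 100],
    [5, 0, 0, 0, 100],
    [6, 0, 0, 0, 100],
    [6, 0, 0, 0, 100],
  ],
)

```text
time: 12.0
tool_pos: [0.5233, 0.0496, 0.0163]
tcp_rot: [-2.216, -2.227, 0.0]
wrist_force: [-0.5, -3.9, 5.6]
width: 1.002
```

Call:
move_arm(
  steps=[
    [1, 0, 0, 0, 100],
    [2, 0, 0, 0, 100],
    [2, 0, 0, 0, 100],
  ],
)

```text
time: 12.3
tool_pos: [0.5233, 0.0516, 0.0163]
tcp_rot: [-2.216, -2.227, 0.0]
wrist_force: [-0.6, -4.4, 5.8]
width: 1.001
```

```bash
python3 look.py f
```

```text
12.3 [0.5233 0.0516 0.0163] [-0.614  -4.4254  5.8394] [-0.6886 -0.1606 -0.0938]
```

View pics/scene_f.png

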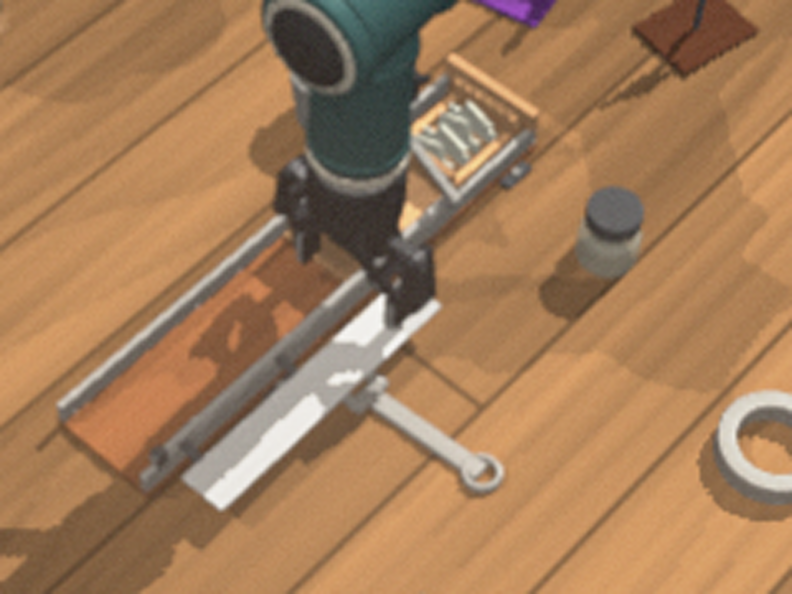

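View pics/side_f.png

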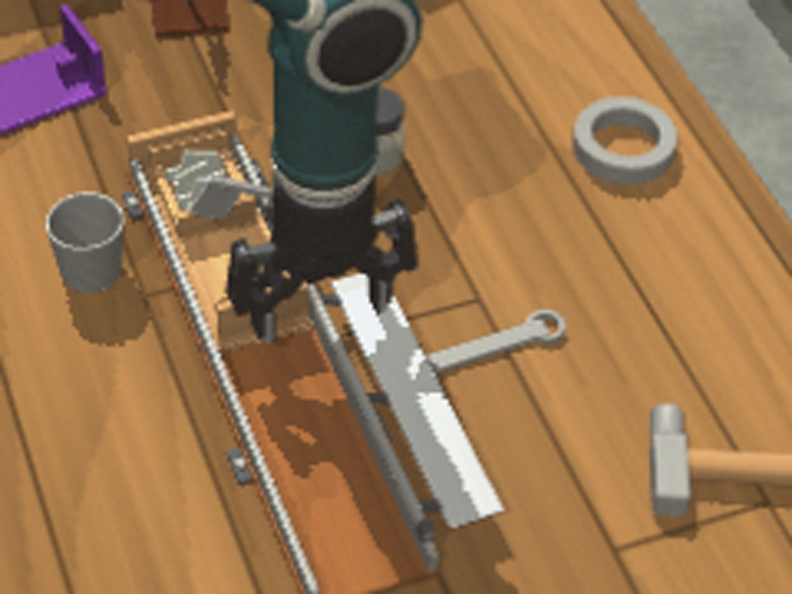

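Call:
move_arm(
  steps=[
    [1, 0, 0, 0, 100],
    [2, 0, 0, 0, 100],
    [2, 0, 0, 0, 100],
  ],
)

```text
time: 12.75
tool_pos: [0.5233, 0.052, 0.0163]
tcp_rot: [2.212, 2.228, -0.003]
wrist_force: [-0.4, -11.5, 5.5]
width: 0.996
```

Call:
move_arm(
  steps=[
    [1, 0, 0, 0, 100],
    [2, 0, 0, 0, 100],
    [2, 0, 0, 0, 100],
  ],
)

```text
time: 13.05
tool_pos: [0.5235, 0.0521, 0.0164]
tcp_rot: [2.208, 2.229, -0.007]
wrist_force: [-0.2, -18.7, 6.7]
width: 1.0
```

The push stalled at TCP y = 0.052 (0.051 predicted) while the force climbed to 19 N, so the rack is against the stop. I'll back off and let the gate down slowly.

Call:
move_arm(
  steps=[
    [-3, 0, 0, 0, 100],
    [-7, 0, 0, 0, 100],
    [-12, 0, 0, 0, 100],
    [-16, 0, 0, 0, 100],
    [-18, 0, 0, 0, 100],
    [-18, 0, -4, 0, 100],
    [-18, 0, -9, 0, 100],
    [-18, 0, -14, 0, 100],
    [-18, 0, -19, 0, 100],
    [-18, 0, -24, 0, 100],
    [-18, 0, -29, 0, 100],
    [-18, 0, -34, 0, 100],
    [-18, 0, -42, 0, 100],
    [-18, 0, -55, 0, 100],
    [-18, 0, -75, 0, 100],
    [-18, 0, -100, 0, 100],
    [-18, 0, -125, 0, 100],
    [-18, 0, -140, 0, 100],
    [-18, 0, -145, 0, 100],
  ],
)

```text
time: 14.95
tool_pos: [0.5253, 0.0373, 0.1642]
tcp_rot: [2.213, 2.225, 0.006]
wrist_force: [0.7, 0.8, -0.6]
width: 1.001
```

Call:
move_arm(
  steps=[
    [-20, 0, 0, 0, 100],
    [-50, 0, 0, 0, 100],
    [-85, 0, 0, 0, 100],
    [-120, 0, 0, 0, 100],
    [-150, 0, 0, 0, 100],
    [-165, 0, 0, 0, 100],
    [-170, 0, 0, 0, 100],
    [-170, 0, 0, 0, 100],
  ],
)

```text
time: 15.75
tool_pos: [0.5241, -0.1325, 0.1607]
tcp_rot: [-2.216, -2.225, 0.0]
wrist_force: [-0.5, -0.1, -0.8]
width: 0.997
```

```bash
python3 look.py g
```

```text
15.75 [ 0.5241 -0.1325  0.1607] [-0.4551 -0.1443 -0.7886] [ 0.0039 -0.0046 -0.0034]
```

View pics/scene_g.png

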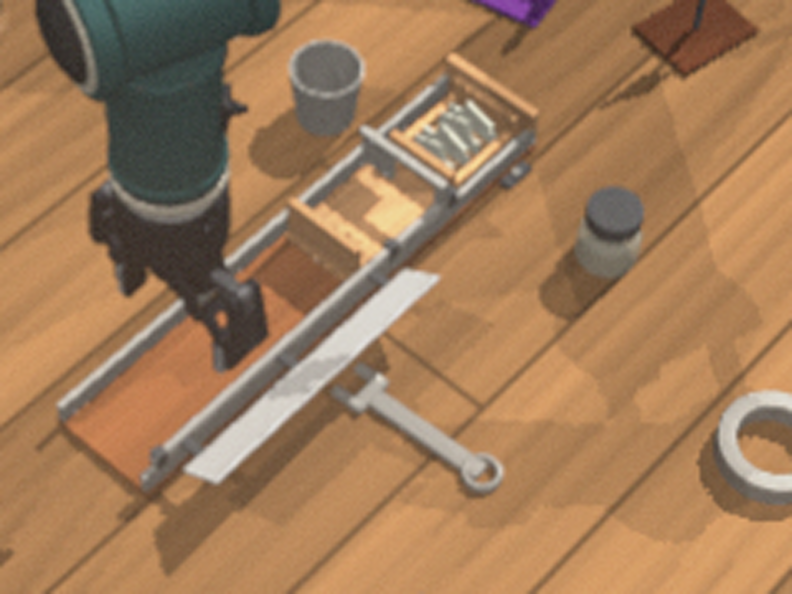

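View pics/side_g.png

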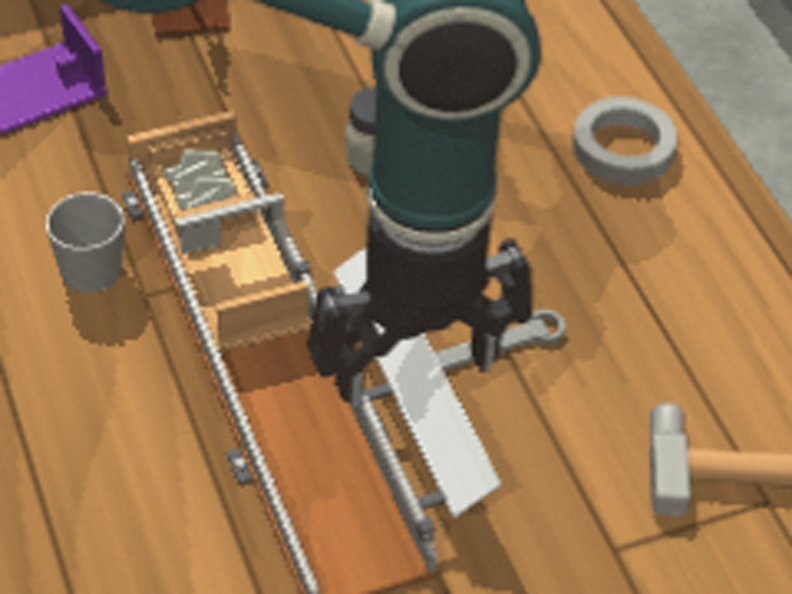

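View pics/wrist_g.png

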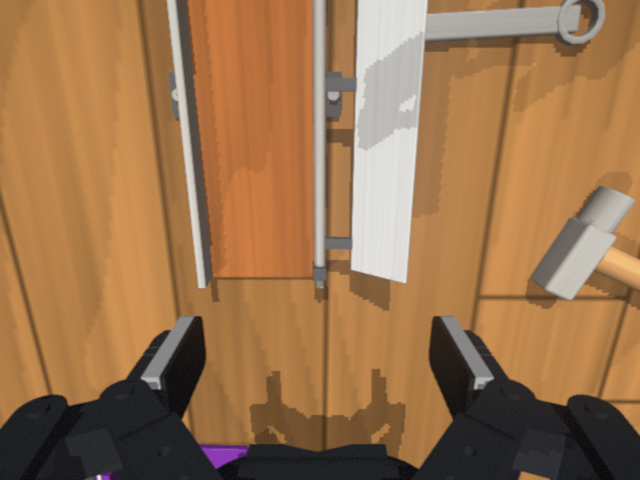

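The gate is shut behind the fins, with the blade over the tail, and the front board is at the stop. I'll check this with numbers.

```bash
python3 - <<'E'
from h import *
S=cam('scene');D=cam('side')
f=lambda x,y,a:(a[0]+x/3.3-.35,a[1]+y/3.3-.35)
print('push rear-top L',onplane(S,[f(290,203,(230,170))],.06),onplane(D,[f(218,311,(240,170))],.06))
print('push rear-top R',onplane(D,[f(309,288,(240,170))],.06), 'expect y .062 at home')
s=bot.read_state();print(s['joint_vel'],s['wrist_force'])
E
```

```text
push rear-top L [[0.4468 0.0613 0.06  ]] [[0.4414 0.0615 0.06  ]]
push rear-top R [[0.5154 0.0609 0.06  ]] expect y .062 at home
[-0.004   0.0001 -0.0017 -0.0026 -0.0026 -0.0015] [-0.2342 -0.4601 -0.304 ]
```

```bash
python3 -c "
from workcell import bot
print(bot.finish_job())"
```

```text
the job is handed in; nothing more can be done
None
```

The rack is home against the end stop and the gate is shut behind the fins. I handed the job in at about 16 s of the 40 s allowed; no verdict is reported.

- **What I did:** I straddled the chute wall with the gripper fully open and pressed the treadle level with one finger, which puts the gate at about 0.6 rad with 4 to 6 N on the tool. With the other finger I pushed the rack through by its rear board until it stalled at the stop. Then I backed off, lifted slowly so the gate came down gently, and moved the arm clear.
- **Rack position:** the rear edge of the push board measured y = 0.061 to 0.0615 m in two views, against 0.062 m expected at home. The fingers stalled at TCP y = 0.052 m (0.051 m predicted) as the push force rose to 19 N.
- **Gate and bench:** the blade hangs over the tail in both views. The tin, jar and wrench look unmoved in the pictures, and I kept well clear of the mug and maquette. After the retreat the wrist force was about zero.
- **Not measured:** the gate angle and any contact between the gate and the rack, which I judged from pictures only. No check failed or disagreed beyond the roughly 5 mm sideways difference between the two cameras.

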